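Screw a new knob into the lid of the glassware chest

TASK

Fit the blue knob to the lid of the glassware chest: take it from the white rack, stand its screw upright in the lid's pilot hole, then press firmly straight down while turning it clockwise so that the screw cuts its thread, and go on pressing and turning, with fresh grips, until its foot sits flush on the lid. Never press with more than about 30 N, or the lid splits. Let go at the end, and leave the black knob, rack, beaker and flask where they are.

Things in the scene. Friction and masses are not known exactly. Their poses are not given: they have to be found in the camera images.
- knob: the blue plastic knob with a steel wood screw moulded in, 80 g. Origin: middle of its foot's flat underside, on the screw's axis; z along the axis, up out of the head. Foot 22 mm dia., z 0 to 5 mm; neck 16 mm dia. to z 14 mm; round ribbed head 30 mm dia., z 14 to 36 mm. At first it stands upright in the rack, foot on the rack's top. Set in the pilot hole, its foot stands 5 mm above the lid.
- pilot (a point): the centre of the pilot hole's mouth, in the lid's top face, 90 mm above the bench. The hole is vertical and stepped: 8.6 mm dia. for the first 13 mm, where the screw's point comes to rest, then a narrow bore in which the screw cuts its thread.
- chest: the closed plywood glassware chest, fixed to the bench: 248 mm (x) by 278 mm (y), 90 mm high with its 22 mm lid, flat and bare on top. Origin: centre of its underside; -x is its front, with the latches. The pilot hole is 65 mm in front of the middle. More than 35 N between knob and chest splits the lid.
- rack: the white plastic tube rack, 60 mm (x) by 190 mm (y), 40 mm high, 0.7 kg, loose on the bench; origin: centre of its underside. Five holes, 11.5 mm dia. and 32 mm deep, along its y axis at -75, -45, 0, 45 and 75 mm; the blue knob stands in the one at 45 or -45 mm, the black one in the other. Leave it in place (within 20 mm).
- clamp_knob: the black clamp knob with a plain metal stud, the same size and shape of head as the blue one, standing in the rack; leave it there. Origin: middle of the foot's underside.
- beaker: an empty glass beaker, 66 mm dia., 85 mm high, standing on the bench; leave it. Origin: centre of its underside.
- flask: an empty green glass conical flask, 82 mm dia. at the base, 122 mm high, standing on the bench; leave it. Origin: centre of its underside.
- knob_grip (a point): the middle of the blue knob's head, on its axis 27 mm above the foot's underside; the head is full width from 10 mm below to 6 mm above it. Flush on the lid, it is 27 mm above the lid.
- knob_tip (a point): the point of the blue knob's screw, 18 mm below the foot. 8 mm dia., its last 4 mm rounded to a blunt 6 mm point. Right-hand twin-start thread, 7 mm a turn, clockwise from above. In the hole it only spins on the spot if pushed with less than about 8 N; pushed with 15 to 25 N it bites and goes down as it turns. Keep pushing all the way, about 3/4 turn. Pushing alone does not drive it.
Mind the look-alikes: they are no part of the job. Several things have the shape of the knob; the one meant has the colours described above.

How it is judged:
On the way, in this order (a step that is already met when the one before it is completed fails the run):
1. the blue knob stands upright with its screw in the pilot hole, not yet driven (horizontal distance between knob and pilot below 0.004 m and z of knob in the frame of chest between 0.0935 and 0.0985 m and angle between knob's own z axis and vertical below 0.15 rad), for 0.1 s.
2. the screw has cut its thread and the foot is flush on the lid (horizontal distance between knob and pilot below 0.003 m and z of knob in the frame of chest below 0.0915 m and angle between knob's own z axis and vertical below 0.1 rad), for 0.1 s.
At the end, for the whole second after the job is handed in: The blue knob is screwed into the pilot hole and left at rest: its foot is within 1.5 mm of the lid's top, its axis within 3 mm of the hole's and within 6 degrees of upright. The black knob, rack, beaker and flask are within 20 mm of where they began (all of step 2 and linear speed of knob below 0.02 m/s and distance of each of clamp_knob, rack, beaker, flask from where it was at the start of the episode below 0.02 m); the robot touches nothing.
It fails at once if the knob pressed on the chest with more than 35 N: the lid splits (contact force between knob and chest above 35 N).
It fails at once if the black knob, the rack, the beaker or the flask disturbed (distance of any of clamp_knob, rack, beaker, flask from where it was at the start of the episode above 0.02 m or angle between any of beaker, flask's own z axis and vertical above 0.5 rad).
It also fails if it takes over 72 s, if anything falls off the work surface, if the arm or the gripper's body presses on something with over 40 N, if the wrist force passes 120 N, or if a joint passes its speed limit or range.

ROBOT

A 6-joint arm with a two-finger parallel gripper is mounted at the origin on the work surface. World frame = base frame: x ahead of the robot, y to its left, z up, the work surface at z = 0. Lengths are in m, angles in rad, forces in N, time in s.
With the tool pointing down it reaches from about 0.225 to 0.875 m from the base axis. Payload 3.4 kg.
Tool frame: the origin (TCP) lies at the very end of the fingers, on their centre line; the grasp point (between the pads) lies 19 mm behind it (manip.hold_point_z is the distance from the TCP to the grasp point, in m); z points along the fingers, x is the direction in which the jaws open and shut, and the axes are right-handed (so a half turn about z gives the same grasp; the last joint's range is limited). The gripper opens to 85 mm and grips with 20 to 120 N. Pads are 22 mm wide; open, the fingers measure 114 mm over their backs; the gripper's body (76 mm by 85 mm) begins 54 mm behind the grasp point. The pads swing forward as they close: fully open they stand 13 mm farther back than shut.
Start: joints at [1.187, 0.276, 1.505, -0, 1.361, -0.121], TCP at [0.149, 0.555, 0.231] pointing down, gripper open.
Joint ranges: [-2.89, 2.89], [-0.75, 2.08], [0.22, 2.7], [-1.18, 4.32], [0.11, 2.71], [-2.7, 2.7]. Speed limits (rad/s): [2.57, 2.57, 3.14, 3.14, 3.14, 3.14].

INTERFACE

Orientations are given as a unit quaternion [w, x, y, z].
In Python, from rig import telemetry, cams, manip, finder gives the robot as it stands. The module is installed in compiled form; this text tells all that it offers.
- The arm moves only by the tool carry_out, never from a script. Its argument "rows" is a list that holds one entry, the list of rows, each a list of 5 numbers: the gripper's target within -1 to 1 (fully open at 1, half-way at 0, shut at -1), then the shift along the world's x, y, z in cm, then the turn about the world's z in rad. A call has 1 to 12 rows; each row shifts and turns the commanded pose from where the row before left it; what a row does not reach is not made up. A row lasts 1/10 s, in which the tool goes at most 50 mm and 8.59 degrees, less where a joint would pass 70% of its speed; a pose out of reach is approached as far as the arm can. A call with a gripper value outside its range is refused whole. The fingers move at their own pace and stop on an object; "force" is the grip in N (left out, the last holds). Time passes only in rows, so rows that do not move let the fingers close. It gives the time, the measured TCP pose, the force and the opening at its end, in the units of the state.
- telemetry.get_state(): the state, without advancing time (a new reading comes with each control period).
- cams.get_image(name): name is "scene" or "top"; returns a dict with "image" (384x512x3 uint8, red, green, blue), "camera_matrix" (3x3 intrinsics, pixels), "eye" and "attitude" of the camera in the world. Camera axes: x right, y down, z forward; pixel columns grow to the right and rows downward; lengths in m; the calibration is good to about 2 mm. A picture is of the moment at which its call begins. There is no depth.
- manip.sign_off(): hands the job in, once; it reports no verdict.
Trained networks look in a picture, given as the dict that the camera call returned (one of the last four; its "shot" number tells which), for a name from the list of things; names that differ only in an ending like _2 or _b are one class to them, and where a whole thing is asked for, a point or a joint stands for the part that bears it (a point fixed in the world has none). Each returns a list of dicts, best first, with "confidence" (0 to 1); they miss things now and then, are a little off and sometimes report something else, mostly with a low value. They report only what shows in the picture. A call takes as long as a camera call. They do not tell look-alikes from the thing itself.
- finder.boxes_of(picture, thing): "xy" ([column, row] in pixels, amid what is visible of it).
The state is a dict: "clock": time; "qpos": joint angles; "qd": joint speeds; "effort": joint torques, N m; "position": TCP position; "ee_rot": TCP orientation; "contact_force": force on the tool from outside, world axes, zero at the start; "moment": the same for the moment, N m; "width": finger opening in m.
Only numpy, scipy, OpenCV 4.12 (cv2) and the standard library are available. Lean on these libraries where they do the work, as an engineer would, in place of code of your own. Each camera call takes 0.05 s, during which the arm holds its last target.

## Working session

There is one attempt and no reset: what is moved stays moved. The work goes in short steps, Python scripts to look and compute and a tool call to move; the robot and the scene stay as the last step left them, time stands still between calls to the robot, and variables do not carry over. Pictures are saved under pics/ and viewed, and the job is handed in when it is done.

Besides the shell and the picture viewer there is one more tool, called after ">>>" as name(argument=value, ...), one argument or row to a line, values as JSON. carry_out: Moves the arm, as the interface text tells. Its arguments: {"type":"object","properties":{"rows":{"type":"array","items":{"type":"array","items":{"type":"array","items":{"type":"number"}}}},"force":{"type":"number"}},"required":["rows"]}

```bash
mkdir -p pics; cat > h.py <<'E'
from rig import telemetry, cams, manip, finder
import numpy as np, cv2
from scipy.spatial.transform import Rotation as R
def rot(a):
    a=np.array(a,float)
    return a if a.shape==(3,3) else R.from_quat([a[1],a[2],a[3],a[0]]).as_matrix()
def ray(p,xy):
    K=np.array(p["camera_matrix"]);d=rot(p["attitude"])@np.linalg.inv(K)@np.array([xy[0],xy[1],1.]);return np.array(p["eye"],float),d/np.linalg.norm(d)
def atz(p,xy,z):
    o,d=ray(p,xy);return o+d*(z-o[2])/d[2]
def proj(p,X):
    c=rot(p["attitude"]).T@(np.array(X)-np.array(p["eye"]));u=np.array(p["camera_matrix"])@c;return u[:2]/u[2]
def tri(p1,a,p2,b):
    o1,d1=ray(p1,a);o2,d2=ray(p2,b)
    A=np.stack([d1,-d2],1);s=np.linalg.lstsq(A,o2-o1,rcond=None)[0]
    P,Q=o1+d1*s[0],o2+d2*s[1];return (P+Q)/2,np.linalg.norm(P-Q)
def save(p,n,box=None,f=1.5):
    im=p["image"][:,:,::-1]
    if box: im=im[box[1]:box[3],box[0]:box[2]]
    cv2.imwrite(n,cv2.resize(im,None,fx=f,fy=f,interpolation=cv2.INTER_CUBIC))
E
python3 - <<'E'
from h import *
s=telemetry.get_state();print(s)
for n in("scene","top"):
    p=cams.get_image(n);save(p,f"pics/{n}0.png");print(n,p["eye"],p["attitude"],p["camera_matrix"])
    for t in("knob","pilot","chest","rack","clamp_knob","beaker","flask","knob_grip","knob_tip"):
        try: print(t,[(np.round(d["xy"],1),round(d["confidence"],2)) for d in finder.boxes_of(p,t)][:5])
        except Exception as e: print(t,e)
E
```

```text
{'clock': 0.0, 'qpos': array([ 1.18696908e+00,  2.76594638e-01,  1.50615894e+00,  1.80976190e-05,
        1.36067158e+00, -1.21002064e-01]), 'qd': array([-0.00041913, -0.00019441,  0.00053671, -0.00046114, -0.00300317,
       -0.00020157]), 'effort': array([ 1.04698112e-03, -4.16763568e+01, -2.45809078e+01, -2.39945593e-04,
        1.11078631e-02, -1.66712221e-05]), 'position': array([0.14919044, 0.55475857, 0.23042962]), 'ee_rot': array([ 4.57933769e-04,  7.93666288e-01,  6.08352680e-01, -7.93662488e-04]), 'contact_force': array([-0.11704523, -0.22217668, -1.00666354]), 'moment': array([-0.07575094, -0.0229654 , -0.05305323]), 'width': 0.0851978566880276}
scene [ 0.90486544 -0.42998256  0.5486147 ] [-0.36833316  0.8475945   0.35030377 -0.15232043] [[364.99045781   0.         249.46711574]
 [  0.         364.99045781 196.21481476]
 [  0.           0.           1.        ]]
knob [(array([167.9, 196.4]), 0.68), (array([188.8, 227.7]), 0.6), (array([198.2, 189. ]), 0.58), (array([243.9, 214.5]), 0.56)]
pilot [(array([341.6, 180.9]), 0.74)]
chest [(array([342.6, 182.5]), 0.86)]
rack [(ar
[... 567 characters left out ...]
      ]]
knob [(array([307.3, 204.3]), 0.7), (array([263.8, 247.2]), 0.64), (array([293.4, 258.9]), 0.63), (array([258.9, 192.9]), 0.58)]
pilot [(array([150. , 150.8]), 0.58)]
chest [(array([148.3, 150.2]), 0.72), (array([310.2, 209.2]), 0.48)]
rack [(array([323.5, 213.7]), 0.89)]
clamp_knob [(array([345.7, 216.5]), 0.7), (array([148.1, 153. ]), 0.17)]
beaker [(array([290.6, 131.3]), 0.59)]
flask [(array([352.4, 141.2]), 0.57)]
knob_grip [(array([264.4, 247.6]), 0.72), (array([309.9, 208.5]), 0.71), (array([295.7, 258.8]), 0.68), (array([254.1, 189.5]), 0.47)]
knob_tip [(array([305.5, 202.1]), 0.69), (array([264.6, 252.9]), 0.69), (array([294.2, 258.6]), 0.67), (array([257.3, 195.1]), 0.53)]
```

View pics/scene0.png

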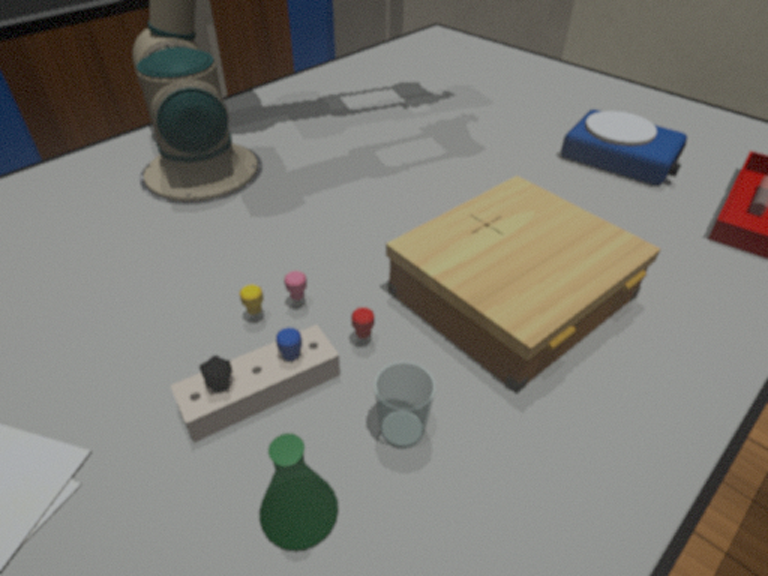

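View pics/top0.png

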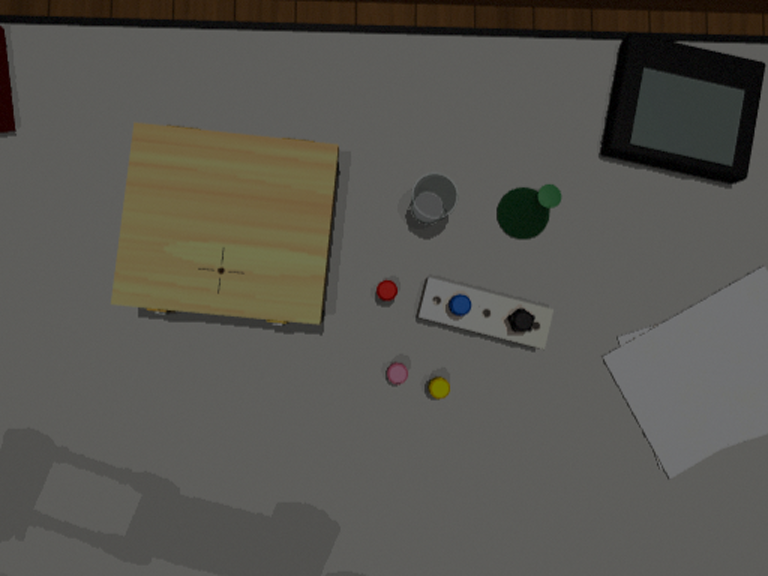

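The scene view shows the blue knob at about (193,229) and the hole with its cross at about (325,150). In the top view they are at about (307,203) and (147,180). The knob's neighbour is black, and the red, pink and yellow knobs are look-alikes. The detector's "pilot" hits are the chest centre rather than the hole, so I'll measure from colour and crops.

```bash
python3 - <<'E'
from h import *
P={}
for n,kb,pb in(("scene",(175,205,215,250),(305,135,345,165)),("top",(290,188,325,220),(130,162,165,198))):
    p=cams.get_image(n);P[n]=p
    for nm,b in(("k",kb),("p",pb)): save(p,f"pics/{n}_{nm}.png",b,14)
    im=p["image"].astype(int)
    m=((im[:,:,2]>im[:,:,0]+30)).astype(np.uint8);m2=np.zeros_like(m);m2[kb[1]:kb[3],kb[0]:kb[2]]=m[kb[1]:kb[3],kb[0]:kb[2]]
    ys,xs=np.nonzero(m2);print(n,"blue",xs.mean(),ys.mean(),xs.min(),xs.max(),ys.min(),ys.max(),len(xs))
    g=im[pb[1]:pb[3],pb[0]:pb[2]].sum(2);print(g.min(),np.unravel_index(g.argmin(),g.shape))
    w=np.clip(np.median(g)*0.45-g,0,None).astype(float);yy,xx=np.mgrid[pb[1]:pb[3],pb[0]:pb[2]]
    print("hole",(w*xx).sum()/w.sum(),(w*yy).sum()/w.sum(),(w>0).sum())
E
cd pics; python3 -c "
import cv2,numpy as np
a=[cv2.resize(cv2.imread(f),(380,290)) for f in('scene_k.png','scene_p.png','top_k.png','top_p.png')]
cv2.imwrite('c1.png',np.vstack([np.hstack(a[:2]),np.hstack(a[2:])]))"
```

```text
scene blue 191.95628415300547 225.03825136612022 184 199 218 234 183
319 (np.int64(15), np.int64(19))
hole nan nan 0
top blue 306.5345911949685 202.8176100628931 300 313 196 210 159
47 (np.int64(18), np.int64(17))
hole 147.11231527093597 179.9231527093596 9<stdin>:11: RuntimeWarning: invalid value encountered in scalar divide
```

View pics/c1.png

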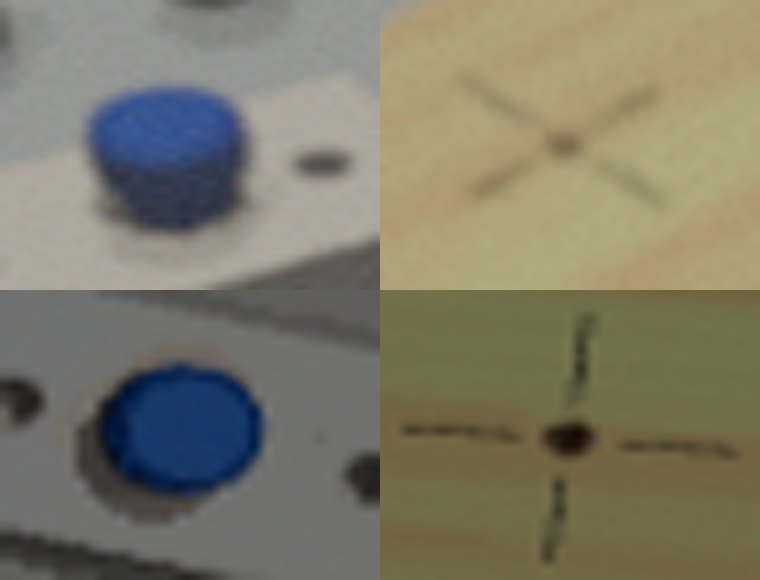

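```bash
python3 - <<'E'
from h import *
s=cams.get_image("scene");t=cams.get_image("top")
print("pilot",tri(s,(323.9,149.6),t,(147.1,179.9)), atz(s,(323.9,149.6),.09),atz(t,(147.1,179.9),.09))
print("knobtop",tri(s,(192.2,224.4),t,(306.5,202.7)),atz(s,(192.2,224.4),.076),atz(t,(306.5,202.7),.076))
# rack holes / corners top
g=t["image"][180:240,270:375]
save(t,"pics/rack.png",(270,180,375,240),7)
# knob axis, foot visible?
for d in finder.boxes_of(s,"clamp_knob")[:3]:print(d)
# predicted rendering of knob circle
k=atz(t,(306.5,202.7),.076);
print([proj(t,k+[.015*np.cos(a),.015*np.sin(a),0]).round(1) for a in np.arange(4)*np.pi/2])
print([proj(s,k+[.015*np.cos(a),.015*np.sin(a),0]).round(1) for a in np.arange(4)*np.pi/2])
q=telemetry.get_state()["ee_rot"];print(rot(q))
E
```

```text
pilot (array([0.56538671, 0.13629122, 0.08744465]), np.float64(0.0004202017556577972)) [0.56738809 0.13334332 0.09      ] [0.56500284 0.13548969 0.09      ]
knobtop (array([ 0.52220818, -0.19097972,  0.07016491]), np.float64(0.0010708357839309334)) [ 0.52726233 -0.19352334  0.076     ] [ 0.52170904 -0.19032053  0.076     ]
{'xy': [143.1, 246.6], 'confidence': 0.55}
[array([306.5, 195.5]), array([299.3, 202.6]), array([306.5, 209.9]), array([313.6, 202.8])]
[array([197. , 226.3]), array([198.3, 217.4]), array([186.4, 217.5]), array([184.9, 226.3])]
[[ 2.59743505e-01  9.65677643e-01  2.68429029e-05]
 [ 9.65677638e-01 -2.59743506e-01  1.00890341e-04]
 [ 1.04399817e-04 -2.84019687e-07 -9.99999995e-01]]
```

View pics/rack.png

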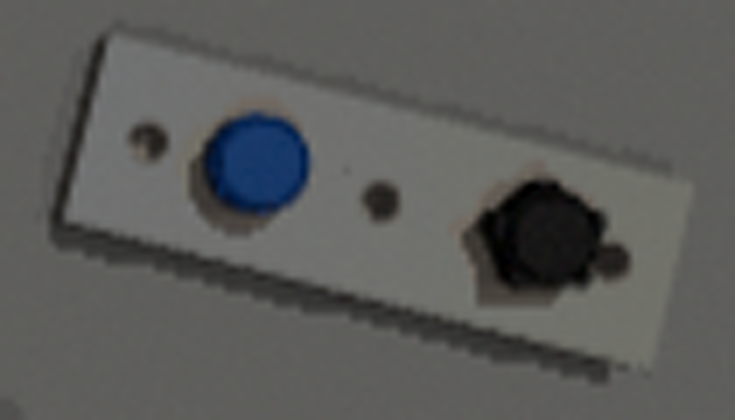

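>>> carry_out(
  rows=[
    [[0,2.07,-4.14,0,-0.087],[0,2.07,-4.14,0,-0.087],[0,2.07,-4.14,0,-0.087],[0,2.07,-4.14,0,-0.087],[0,2.07,-4.14,0,-0.087],[0,2.07,-4.14,0,-0.087],[0,2.07,-4.14,0,-0.087],[0,2.07,-4.14,0,-0.087],[0,2.07,-4.14,0,-0.087],[0,2.07,-4.14,0,-0.087]],
  ],
  force=80,
)

```text
clock: 2.25
position: [0.3569, 0.1396, 0.2317]
ee_rot: [-0.0, 0.976, 0.216, 0.001]
contact_force: [0.4, -0.3, 0.5]
width: 0.0429
```

>>> carry_out(
  rows=[
    [[0,2.07,-4.14,0,-0.087],[0,2.07,-4.14,0,-0.087],[0,2.07,-4.14,0,-0.087],[0,2.07,-4.14,0,-0.087],[0,2.07,-4.14,0,-0.087],[0,2.07,-4.14,0,-0.087],[0,2.07,-4.14,0,-0.087],[0,2.07,-4.14,0,-0.087],[0,0,0,-3,0],[0,0,0,-3,0],[0,0,0,0,0],[0,0,0,0,0]],
  ],
)

```text
clock: 3.45
position: [0.522, -0.1898, 0.1715]
ee_rot: [-0.0, 0.992, -0.129, -0.0]
contact_force: [0.6, 0.1, 0.2]
width: 0.0426
```

```bash
python3 - <<'E'
from h import *
print(manip.hold_point_z)
s=telemetry.get_state();print(s["clock"],s["position"],s["qpos"],s["width"],s["contact_force"]);r=rot(s["ee_rot"]);print(np.degrees(np.arctan2(r[1,0],r[0,0])))
a=cams.get_image("scene");b=cams.get_image("top")
save(a,"pics/s2.png",(100,100,300,280),3.5)
save(b,"pics/t2.png",(220,120,400,260),3.5)
E
```

```text
0.0187
3.45 [ 0.52196459 -0.1898398   0.17146485] [-4.74136916e-01  2.87219603e-01  1.64322501e+00  4.61103083e-05
  1.21176824e+00 -2.16226880e-01] 0.042605065691626226 [0.62032229 0.13071361 0.16401617]
-14.778082585982798
```

View pics/s2.png

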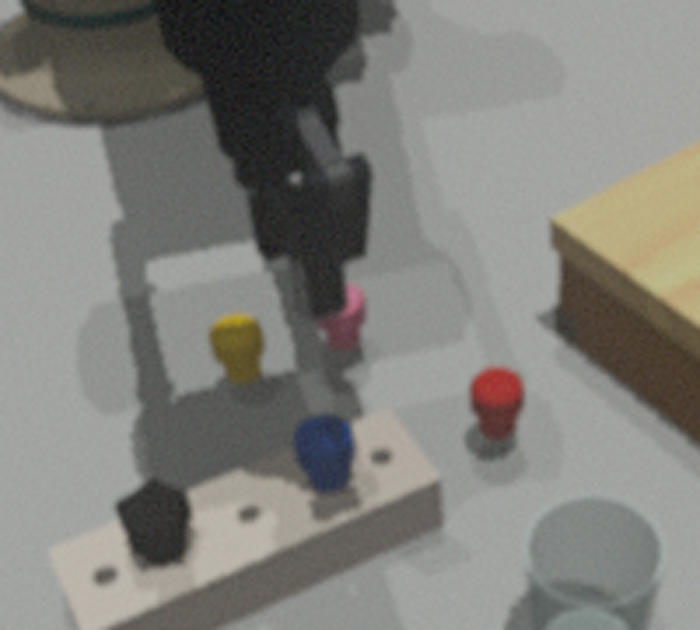

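View pics/t2.png

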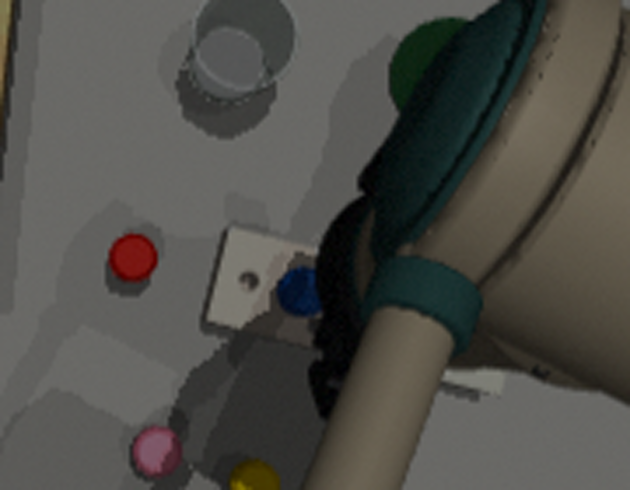

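The scene crop shows the jaws half open directly above the blue knob, which is at crop pixel (325,450). I'll go down now.

>>> carry_out(
  rows=[
    [[0,0,0,-3,0],[0,0,0,-3,0],[0,0,0,-2,0],[0,0,0,-2,0],[0,0,0,-1.3,0],[0,0,0,-1,0],[0,0,0,0,0],[0,0,0,0,0]],
  ],
)

```text
clock: 4.35
position: [0.5229, -0.1902, 0.0494]
ee_rot: [0.0, 0.992, -0.128, 0.001]
contact_force: [0.4, 0.0, 0.3]
width: 0.043
```

```bash
python3 - <<'E'
from h import *
s=telemetry.get_state();print(s["clock"],s["position"],s["width"],s["contact_force"])
a=cams.get_image("scene")
save(a,"pics/s3.png",(130,150,260,280),4.5)
for z in(.048,.067,.076):print(proj(a,[*s["position"][:2],z]))
E
```

```text
4.35 [ 0.52287153 -0.19018397  0.04939264] 0.04304512463240707 [0.38593503 0.00050386 0.25421595]
[193.78397548 232.63638054]
[192.67172691 225.56184232]
[192.12923905 222.1113087 ]
```

View pics/s3.png

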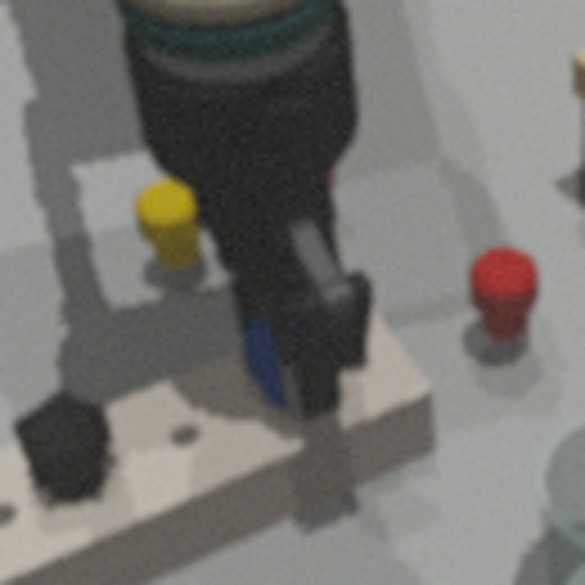

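The jaws straddle the knob, with blue showing at crop (263,360) behind the front finger. I'll close, then lift slightly.

>>> carry_out(
  rows=[
    [[-1,0,0,0,0],[-1,0,0,0,0],[-1,0,0,0,0],[-1,0,0,0,0],[-1,0,0,0,0],[-1,0,0,0,0]],
  ],
  force=80,
)

```text
clock: 5.0
position: [0.5228, -0.1903, 0.0497]
ee_rot: [0.0, 0.992, -0.129, 0.001]
contact_force: [-2.3, 0.1, 6.1]
width: 0.0275
```

>>> carry_out(
  rows=[
    [[-1,0,0,1,0],[-1,0,0,2,0],[-1,0,0,2,0],[-1,0,0,3,0],[-1,0,0,3,0],[-1,0,0,3,0],[-1,0,0,0,0],[-1,0,0,0,0]],
  ],
)

```text
clock: 5.8
position: [0.5219, -0.1899, 0.1889]
ee_rot: [0.0, 0.992, -0.129, 0.001]
contact_force: [-0.7, 0.5, -1.3]
width: 0.0276
```

```bash
python3 - <<'E'
from h import *
s=telemetry.get_state();print(s["clock"],s["position"],s["width"],s["contact_force"],s["qpos"])
a=cams.get_image("scene")
save(a,"pics/s4.png",(120,100,280,260),3.7)
E
```

```text
5.8 [ 0.52191839 -0.18991238  0.18890257] 0.027582633249160462 [-0.67866475  0.53153358 -1.2689581 ] [-4.74242334e-01  2.73126725e-01  1.61756007e+00 -3.42224401e-05
  1.24968867e+00 -2.16212638e-01]
```

View pics/s4.png

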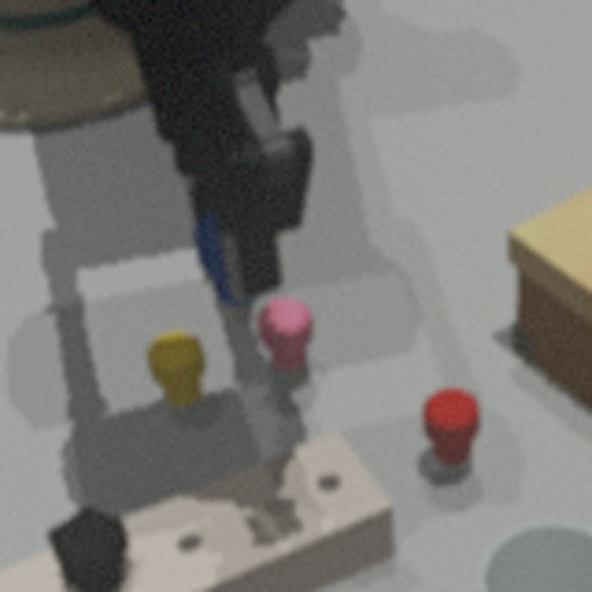

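The knob is lifted clear and held at width 27.6 mm, with the rack unmoved. Next I'll go over the chest at a yaw that leaves the knob visible.

>>> carry_out(
  rows=[
    [[-1,0.54,4.08,0,0.1],[-1,0.54,4.08,0,0.1],[-1,0.54,4.08,0,0.1],[-1,0.54,4.08,0,0.1],[-1,0.54,4.08,0,0.1],[-1,0.54,4.08,0,0.1],[-1,0.54,4.08,0,0.1],[-1,0.54,4.08,0,0.1],[-1,0,0,-2,0],[-1,0,0,-2,0],[-1,0,0,0,0],[-1,0,0,0,0]],
  ],
)

```text
clock: 7.05
position: [0.5642, 0.1363, 0.147]
ee_rot: [-0.0, 0.964, 0.268, -0.002]
contact_force: [0.2, -0.9, -0.9]
width: 0.0276
```

```bash
python3 - <<'E'
from h import *
s=telemetry.get_state();print(s["clock"],s["position"],s["width"],s["contact_force"],s["qpos"])
a=cams.get_image("scene");b=cams.get_image("top")
save(a,"pics/s5.png",(270,80,370,180),5.9)
save(b,"pics/t5.png",(90,120,210,240),4.9)
z=s["position"]
for h in(-.026,-.008,.0,.019,.028):print(h,proj(a,z+[0,0,h]).round(1),proj(b,z+[0,0,h]).round(1))
E
```

```text
7.05 [0.56424059 0.13630134 0.14697743] 0.02757200691495974 [ 0.20954316 -0.9407946  -0.90969035] [ 1.17184584e-01  3.43904547e-01  1.62288006e+00 -7.47929444e-06
  1.17816171e+00 -4.24716182e-01]
-0.026 [325.6 136.2] [142.5 178.9]
-0.008 [326.8 128.8] [139.9 178. ]
0.0 [327.4 125.4] [138.7 177.6]
0.019 [328.8 117.2] [135.8 176.5]
0.028 [329.5 113.3] [134.3 176. ]
```

View pics/s5.png

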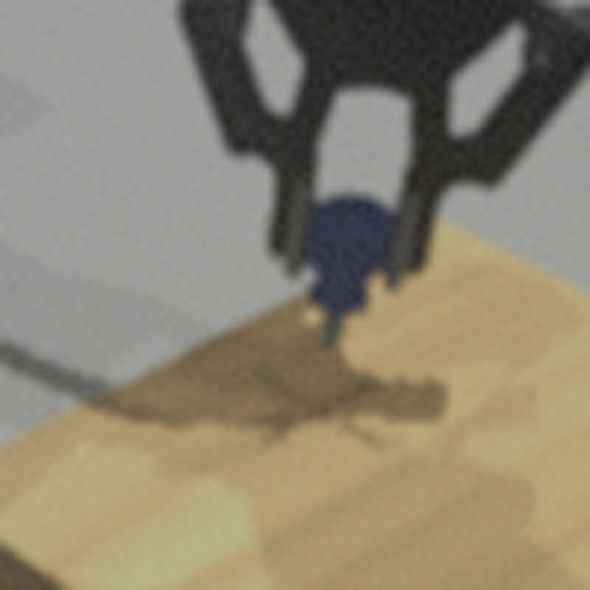

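View pics/t5.png

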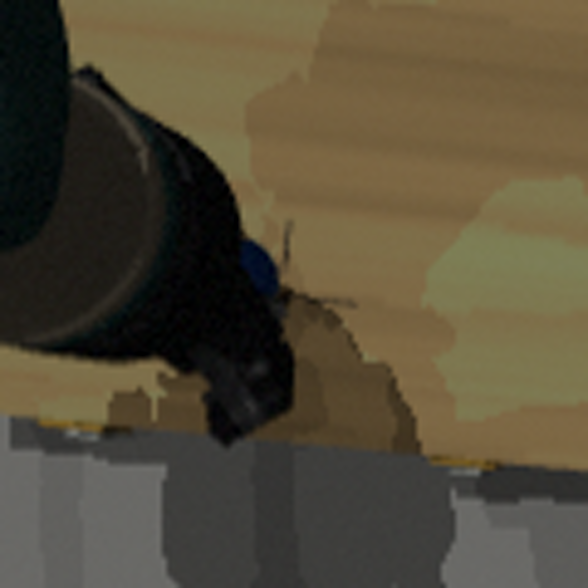

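Scene shows the knob held upright: head at crop (350,235), tip at (330,340), just above the hole. Relative to the robot's own position, the two views agree on a hole centre near (0.5654, 0.1354). I'll go lower and compare the tip with the hole.

>>> carry_out(
  rows=[
    [[-1,0.12,-0.09,-1,0],[-1,0,0,-1,0],[-1,0,0,-0.4,0],[-1,0,0,0,0],[-1,0,0,0,0]],
  ],
)

```text
clock: 7.65
position: [0.5664, 0.1355, 0.1242]
ee_rot: [-0.0, 0.964, 0.268, -0.0]
contact_force: [0.9, -0.1, 0.1]
width: 0.0277
```

```bash
python3 - <<'E'
from h import *
s=telemetry.get_state();print(s["clock"],s["position"],s["width"],s["contact_force"])
a=cams.get_image("scene");b=cams.get_image("top")
save(a,"pics/s6.png",(290,110,350,170),9.8)
save(b,"pics/t6.png",(110,140,180,210),8)
z=s["position"]
for h in(-.0277,-.01,.0,.019,.028):print(h,proj(a,z+[0,0,h]).round(1),proj(b,z+[0,0,h]).round(1))
E
```

```text
7.65 [0.56637462 0.1355274  0.12420632] 0.0277240706773619 [ 0.87602084 -0.1105441   0.13929383]
-0.0277 [324.6 146.5] [146.3 178.9]
-0.01 [325.7 139.5] [143.9 178.1]
0.0 [326.4 135.5] [142.5 177.6]
0.019 [327.8 127.6] [139.8 176.6]
0.028 [328.4 123.8] [138.4 176.1]
```

View pics/s6.png

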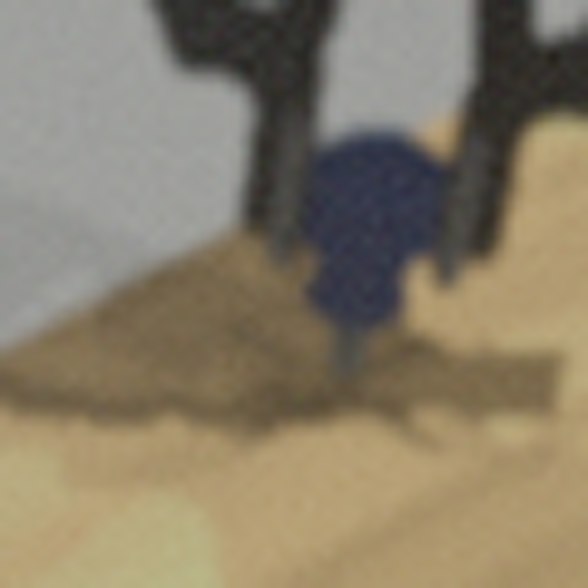

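View pics/t6.png

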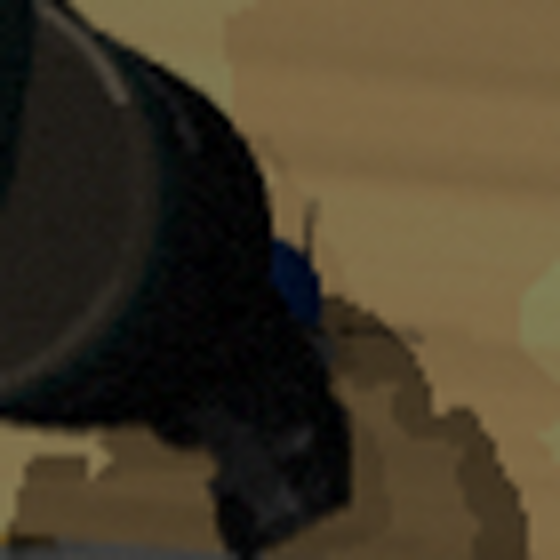

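```bash
python3 - <<'E'
from h import *
for i in range(4):
    a=cams.get_image("scene")
    s=telemetry.get_state();print(s["clock"],s["position"],s["contact_force"])
E
```

```text
7.8 [0.56669333 0.1356406  0.12471356] [ 0.1943968  -0.72131191  0.12071795]
7.85 [0.566654   0.13565312 0.12471128] [-0.10007663  0.16118103 -1.88010464]
7.9 [0.56660921 0.13563971 0.12467412] [-0.02015533 -0.31890204 -0.23146204]
7.95 [0.56656859 0.13564684 0.12464429] [ 0.59619038  0.38392942 -1.83399089]
```

>>> carry_out(
  rows=[
    [[-1,-0.1,0,0,0],[-1,0,0,-0.4,0],[-1,0,0,-0.2,0],[-1,0,0,-0.1,0],[-1,0,0,0,0],[-1,0,0,0,0]],
  ],
)

```text
clock: 8.55
position: [0.5654, 0.1356, 0.1172]
ee_rot: [-0.0, 0.963, 0.268, -0.0]
contact_force: [-0.0, 0.7, -1.4]
width: 0.0278
```

>>> carry_out(
  rows=[
    [[-1,0,0,-0.1,0],[-1,0,0,0,0]],
  ],
)

```text
clock: 8.75
position: [0.5654, 0.1358, 0.1163]
ee_rot: [-0.0, 0.964, 0.268, 0.0]
contact_force: [0.5, 0.9, -0.7]
width: 0.0277
```

>>> carry_out(
  rows=[
    [[-1,0,0,-0.1,0],[-1,0,0,0,0]],
  ],
)

```text
clock: 8.95
position: [0.5654, 0.1357, 0.1153]
ee_rot: [-0.0, 0.964, 0.268, 0.0]
contact_force: [-0.5, 0.8, -0.6]
width: 0.0278
```

>>> carry_out(
  rows=[
    [[-1,0,0,-0.1,0],[-1,0,0,0,0]],
  ],
)

```text
clock: 9.15
position: [0.5653, 0.1358, 0.1142]
ee_rot: [-0.0, 0.964, 0.268, -0.0]
contact_force: [-0.3, 1.0, -1.1]
width: 0.0274
```

>>> carry_out(
  rows=[
    [[-1,0,0,-0.1,0],[-1,0,0,0,0]],
  ],
)

```text
clock: 9.35
position: [0.5653, 0.1358, 0.1134]
ee_rot: [-0.0, 0.964, 0.268, 0.0]
contact_force: [-1.4, 1.9, 0.1]
width: 0.0275
```

>>> carry_out(
  rows=[
    [[-1,0,0,-0.1,0],[-1,0,0,-0.1,0],[-1,0,0,0,0]],
  ],
)

```text
clock: 9.65
position: [0.5651, 0.136, 0.1109]
ee_rot: [-0.0, 0.964, 0.268, -0.0]
contact_force: [-2.1, 2.6, -1.6]
width: 0.0276
```

The tip is now about 7 mm below the lid top with little z force, so it's in the hole. A small side force suggests shifting toward -x, +y.

>>> carry_out(
  rows=[
    [[-1,-0.05,0.06,0,0],[-1,0,0,-0.1,0],[-1,0,0,-0.1,0],[-1,0,0,0,0]],
  ],
)

```text
clock: 10.05
position: [0.5649, 0.1362, 0.1091]
ee_rot: [-0.0, 0.964, 0.268, 0.0]
contact_force: [0.3, 2.9, -2.1]
width: 0.0278
```

>>> carry_out(
  rows=[
    [[-1,0,0,-0.1,0],[-1,0,0,-0.1,0],[-1,0,0,0,0]],
  ],
)

```text
clock: 10.35
position: [0.5649, 0.1362, 0.1072]
ee_rot: [-0.0, 0.964, 0.268, 0.0]
contact_force: [-0.6, 2.4, -1.8]
width: 0.0276
```

```bash
python3 - <<'E'
from h import *
a=cams.get_image("scene")
save(a,"pics/s7.png",(290,110,350,170),9.8)
s=telemetry.get_state();print(s["clock"],s["position"],s["contact_force"],s["moment"])
E
```

```text
10.4 [0.56491524 0.13619232 0.10719824] [-0.3660517   3.3476637  -1.50849987] [ 0.50540556  0.10113398 -0.00474199]
```

View pics/s7.png

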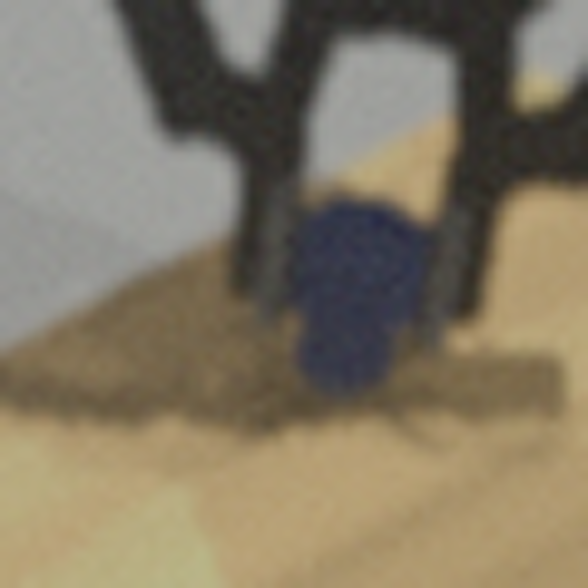

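The screw is in the hole, foot at crop (345,390) just above the lid. I'll keep going down until contact.

>>> carry_out(
  rows=[
    [[-1,0,0.05,0,0],[-1,0,0,-0.1,0],[-1,0,0,-0.05,0],[-1,0,0,0,0]],
  ],
)

```text
clock: 10.8
position: [0.5649, 0.1365, 0.1057]
ee_rot: [0.0, 0.963, 0.268, -0.0]
contact_force: [-0.1, 1.2, -1.1]
width: 0.0276
```

>>> carry_out(
  rows=[
    [[-1,0,0,-0.1,0],[-1,0,0,0,0]],
  ],
)

```text
clock: 11.0
position: [0.5649, 0.1365, 0.1047]
ee_rot: [0.0, 0.964, 0.268, -0.0]
contact_force: [-0.3, 0.9, -1.3]
width: 0.0278
```

>>> carry_out(
  rows=[
    [[-1,0,0,-0.05,0],[-1,0,0,0,0]],
  ],
)

```text
clock: 11.2
position: [0.5649, 0.1366, 0.1045]
ee_rot: [0.0, 0.963, 0.268, 0.0]
contact_force: [-1.8, 0.9, 1.2]
width: 0.0274
```

>>> carry_out(
  rows=[
    [[-1,0,0,-0.05,0],[-1,0,0,0,0]],
  ],
)

```text
clock: 11.4
position: [0.565, 0.1365, 0.1043]
ee_rot: [0.0, 0.964, 0.268, 0.0]
contact_force: [-1.4, 0.6, 4.9]
width: 0.0276
```

>>> carry_out(
  rows=[
    [[-1,0,0,-0.05,0],[-1,0,0,0,0]],
  ],
)

```text
clock: 11.6
position: [0.565, 0.1366, 0.1042]
ee_rot: [0.0, 0.963, 0.268, 0.0]
contact_force: [-3.1, -0.2, 6.0]
width: 0.0273
```

The screw's point rests in the hole: contact at TCP z 0.1045, against 0.1047 expected. Next I'll release, wind the wrist back, and take a fresh grip slightly lower.

>>> carry_out(
  rows=[
    [[-1,0,0,0.1,0],[0,0,0,0,0],[0,0,0,0,0],[0,0,0,0,0],[0,0,0,0,0]],
  ],
)

```text
clock: 12.1
position: [0.565, 0.1366, 0.1041]
ee_rot: [0.0, 0.964, 0.268, 0.0]
contact_force: [-1.2, -0.4, -0.0]
width: 0.0429
```

>>> carry_out(
  rows=[
    [[0,0,0,0,0.143],[0,0,0,0,0.143],[0,0,0,0,0.143],[0,0,0,0,0.143],[0,0,0,0,0.143],[0,0,0,0,0.143],[0,0,0,0,0.143],[0,0,0,0,0.143],[0,0,0,0,0.143],[0,0,0,0,0.143],[0,0,0,0,0.143],[0,0,0,0,0.143]],
  ],
)

```text
clock: 13.3
position: [0.565, 0.1366, 0.1042]
ee_rot: [0.0, 0.425, 0.905, 0.0]
contact_force: [0.1, -0.4, -1.0]
width: 0.0427
```

>>> carry_out(
  rows=[
    [[0,0,0,0,0.143],[0,0,0,0,0.143],[0,0,0,-0.2,0],[0,0,0,0,0],[0,0,0,0,0]],
  ],
)

```text
clock: 13.8
position: [0.5648, 0.1367, 0.1022]
ee_rot: [-0.0, 0.295, 0.955, -0.0]
contact_force: [0.3, -0.4, 0.7]
width: 0.0424
```

```bash
python3 - <<'E'
from h import *
a=cams.get_image("scene");b=cams.get_image("top")
save(a,"pics/s8.png",(270,80,370,180),5.9)
save(b,"pics/t8.png",(90,120,210,240),4.9)
s=telemetry.get_state();print(s["clock"],s["position"],s["contact_force"],s["moment"],s["qpos"],s["width"])
E
```

```text
13.9 [0.56492508 0.13668434 0.10229093] [-0.52188035 -0.38241284  0.5712825 ] [-1.03753003e-02 -3.40856389e-02 -3.22854977e-06] [ 1.17652856e-01  3.83741785e-01  1.68417753e+00  8.61774373e-05
  1.07371671e+00 -2.42517631e+00] 0.0427113520780417
```

View pics/s8.png

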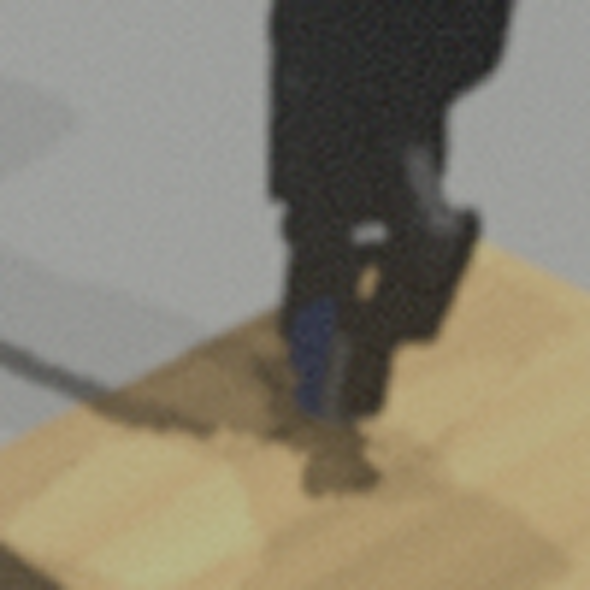

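View pics/t8.png

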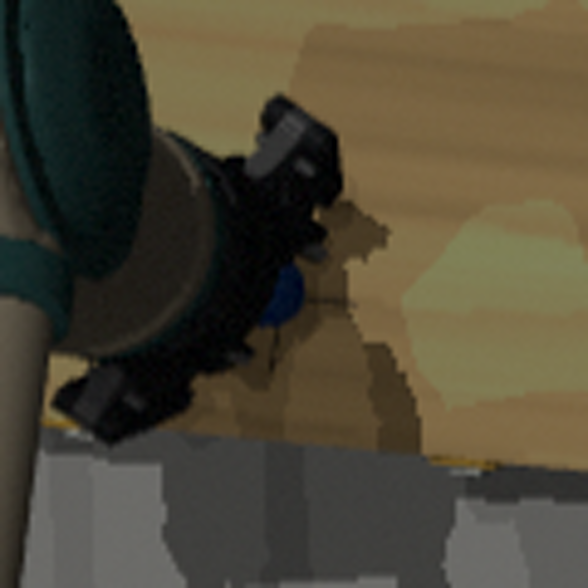

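The knob is still upright in the hole: scene crop (320,350), top crop (285,295). Now a firm grip and a gradual press.

>>> carry_out(
  rows=[
    [[-1,0,0,0,0],[-1,0,0,0,0],[-1,0,0,0,0],[-1,0,0,0,0],[-1,0,0,0,0],[-1,0,0,0,0]],
  ],
  force=110,
)

```text
clock: 14.5
position: [0.5651, 0.1367, 0.1026]
ee_rot: [0.0, 0.294, 0.956, 0.0]
contact_force: [-0.6, -0.6, 3.5]
width: 0.0273
```

>>> carry_out(
  rows=[
    [[-1,0,0,-0.1,0],[-1,0,0,0,0],[-1,0,0,0,0]],
  ],
)

```text
clock: 14.8
position: [0.5652, 0.1368, 0.1024]
ee_rot: [0.0, 0.294, 0.956, 0.0]
contact_force: [-1.4, -0.5, 8.9]
width: 0.0269
```

>>> carry_out(
  rows=[
    [[-1,0,0,-0.1,0],[-1,0,0,-0.05,0],[-1,0,0,0,0],[-1,0,0,0,0]],
  ],
)

```text
clock: 15.2
position: [0.5654, 0.1369, 0.1022]
ee_rot: [0.001, 0.294, 0.956, 0.001]
contact_force: [-2.5, 0.0, 14.3]
width: 0.027
```

>>> carry_out(
  rows=[
    [[-1,0,0,-0.08,0],[-1,0,0,0,0],[-1,0,0,0,-0.05],[-1,0,0,0,-0.1],[-1,0,0,-0.01,-0.1]],
  ],
)

```text
clock: 15.7
position: [0.5658, 0.1369, 0.102]
ee_rot: [0.001, 0.413, 0.911, 0.001]
contact_force: [-3.1, -0.1, 17.9]
width: 0.027
```

>>> carry_out(
  rows=[
    [[-1,-0.03,0,-0.02,-0.1],[-1,0,0,-0.01,-0.1],[-1,0,0,-0.01,-0.1],[-1,0,0,-0.01,-0.1]],
  ],
)

```text
clock: 16.1
position: [0.5662, 0.1367, 0.1015]
ee_rot: [0.002, 0.586, 0.811, 0.001]
contact_force: [-1.5, -1.7, 17.6]
width: 0.0267
```

It's biting: z falls about 1.1 mm per rad. I'll continue at around 18 N.

>>> carry_out(
  rows=[
    [[-1,0,0,-0.013,-0.12],[-1,0,0,-0.013,-0.12],[-1,0,0,-0.013,-0.12],[-1,0,0,-0.013,-0.12],[-1,0,0,-0.013,-0.12],[-1,0,0,-0.013,-0.12]],
  ],
)

```text
clock: 16.7
position: [0.5665, 0.1361, 0.1007]
ee_rot: [0.002, 0.834, 0.552, 0.002]
contact_force: [-2.6, -2.3, 15.2]
width: 0.027
```

```bash
python3 - <<'E'
from h import *
s=telemetry.get_state();print(s["clock"],s["position"],s["contact_force"],s["moment"],s["qpos"],s["width"])
E
```

```text
16.7 [0.56649428 0.13605163 0.10073878] [-2.6123972  -2.28670787 15.23779436] [-0.55714882  0.37641357  0.0477434 ] [ 0.11735998  0.38468922  1.68714397 -0.00193072  1.06457112 -1.05139526] 0.02703388719380464
```

>>> carry_out(
  rows=[
    [[-1,-0.03,0,-0.05,-0.12],[-1,0,0,-0.013,-0.12],[-1,0,0,-0.013,-0.12],[-1,0,0,-0.013,-0.12],[-1,0,0,-0.013,-0.12],[-1,0,0,-0.013,-0.12]],
  ],
)

```text
clock: 17.3
position: [0.5663, 0.1356, 0.0999]
ee_rot: [0.002, 0.975, 0.223, 0.003]
contact_force: [-2.2, -3.4, 18.7]
width: 0.0273
```

>>> carry_out(
  rows=[
    [[-1,0,0,-0.015,-0.12],[-1,0,0,-0.013,-0.12],[-1,0,0,-0.013,-0.12],[-1,0,0,-0.013,-0.12],[-1,0,0,-0.013,-0.12],[-1,0,0,-0.013,-0.12]],
  ],
)

```text
clock: 17.9
position: [0.5661, 0.1354, 0.0991]
ee_rot: [0.001, 0.991, -0.135, 0.003]
contact_force: [-2.7, -4.2, 19.3]
width: 0.0272
```

>>> carry_out(
  rows=[
    [[-1,-0.03,-0.04,-0.013,-0.12],[-1,0,0,-0.013,-0.12],[-1,0,0,-0.013,-0.12],[-1,0,0,-0.013,-0.12],[-1,0,0,-0.013,-0.12],[-1,0,0,-0.013,-0.12]],
  ],
)

```text
clock: 18.5
position: [0.5657, 0.135, 0.0982]
ee_rot: [-0.0, 0.88, -0.475, 0.003]
contact_force: [-2.9, -3.7, 19.1]
width: 0.027
```

>>> carry_out(
  rows=[
    [[-1,0,-0.04,-0.013,-0.12],[-1,0,0,-0.013,-0.12],[-1,0,0,-0.013,-0.12],[-1,0,0,-0.013,-0.12]],
  ],
)

```text
clock: 18.9
position: [0.5653, 0.135, 0.098]
ee_rot: [-0.001, 0.742, -0.671, 0.002]
contact_force: [-3.6, -2.9, 21.3]
width: 0.0274
```

>>> carry_out(
  rows=[
    [[-1,0,0,0,-0.12],[-1,0,0,0,-0.12],[-1,0,0,-0.01,-0.12],[-1,0,0,-0.01,-0.12]],
  ],
)

```text
clock: 19.3
position: [0.565, 0.1352, 0.098]
ee_rot: [0.001, -0.561, 0.828, -0.002]
contact_force: [-5.4, -3.5, 23.2]
width: 0.0271
```

```bash
python3 - <<'E'
from h import *
a=cams.get_image("scene");save(a,"pics/s9.png",(290,110,350,170),9.8)
s=telemetry.get_state();print(s["clock"],s["position"],s["contact_force"],s["moment"],s["qpos"],s["width"])
E
```

```text
19.35 [0.56493462 0.13523864 0.09804372] [-5.06270553 -2.06686461 21.71083261] [-0.58429073  0.96333068  0.00917897] [ 1.16302286e-01  3.85915559e-01  1.69299486e+00 -1.98261853e-03
  1.05918726e+00  2.07108558e+00] 0.0269692350959436
```

View pics/s9.png

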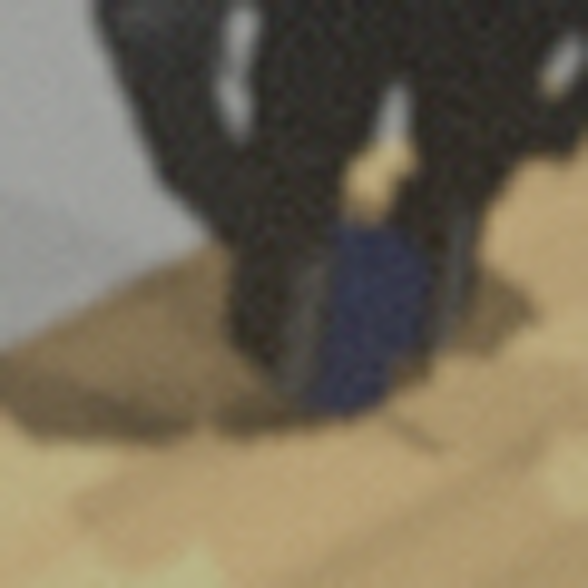

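z has stopped at 0.098 while the force rises, so the foot is either flush or the grip is slipping. I'll take a fresh grip and test with a further turn.

>>> carry_out(
  rows=[
    [[-1,0,0,0.2,0],[-1,0,0,0.15,0],[0,0,0,0,0],[0,0,0,0,0],[0,0,0,0,0],[0,0,0,0,0],[0,0,0,0,0]],
  ],
)

```text
clock: 20.05
position: [0.5639, 0.136, 0.0973]
ee_rot: [-0.0, -0.563, 0.827, 0.0]
contact_force: [-0.6, 0.0, 0.7]
width: 0.0427
```

>>> carry_out(
  rows=[
    [[0,0,0,0,0.143],[0,0,0,0,0.143],[0,0,0,0,0.143],[0,0,0,0,0.143],[0,0,0,0,0.143],[0,0,0,0,0.143],[0,0,0,0,0.143],[0,0,0,0,0.143],[0,0,0,0,0.143],[0,0,0,0,0.143],[0,0,0,0,0.143],[0,0,0,0,0]],
  ],
)

```text
clock: 21.25
position: [0.564, 0.136, 0.0976]
ee_rot: [0.0, 0.983, -0.186, -0.0]
contact_force: [1.5, 0.2, 0.4]
width: 0.0426
```

```bash
python3 - <<'E'
from h import *
a=cams.get_image("scene");save(a,"pics/s10.png",(290,110,350,170),9.8)
b=cams.get_image("top");save(b,"pics/t10.png",(110,140,180,210),8)
s=telemetry.get_state();print(s["clock"],s["position"],s["contact_force"],s["moment"],s["qpos"],s["width"])
for h in(0,.005,.027,.036):print(proj(a,[.565,.1362,.09+h]),proj(b,[.565,.1362,.09+h]))
E
```

```text
21.35 [0.56397133 0.13592718 0.09759196] [-0.6123202   0.42074224  0.37849606] [ 0.02588221 -0.00732627 -0.00767925] [ 1.16602996e-01  3.86955793e-01  1.69255183e+00 -2.40353398e-05
  1.06217988e+00  4.92521807e-01] 0.0423615565328776
[323.79385978 148.57980063] [146.74360006 179.89805819]
[324.1193778  146.65608002] [146.09686207 179.67409358]
[325.58623483 137.98736482] [143.14147236 178.65064557]
[326.20308077 134.34197766] [141.87821854 178.21318225]
```

View pics/s10.png

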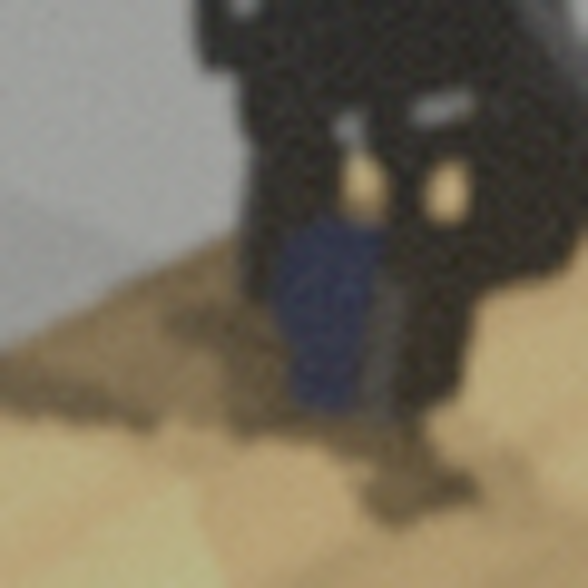

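View pics/t10.png

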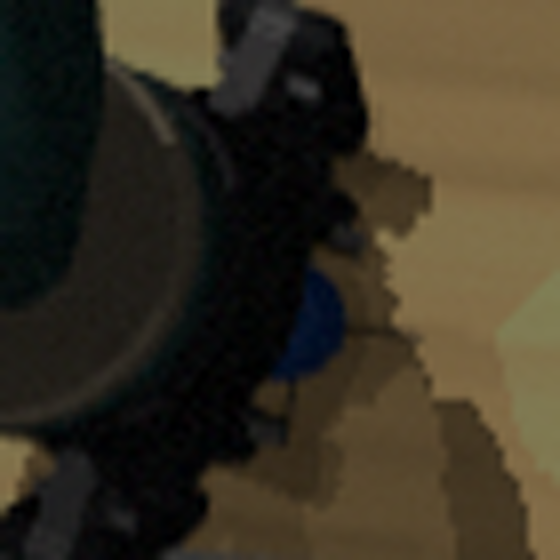

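>>> carry_out(
  rows=[
    [[0,0.08,0.03,0,0],[-1,0,0,0,0],[-1,0,0,0,0],[-1,0,0,0,0],[-1,0,0,0,0],[-1,0,0,0,0],[-1,0,0,0,0]],
  ],
  force=110,
)

```text
clock: 22.05
position: [0.5651, 0.1363, 0.0981]
ee_rot: [-0.0, 0.983, -0.185, 0.0]
contact_force: [0.5, -0.2, 4.3]
width: 0.0268
```

>>> carry_out(
  rows=[
    [[-1,0,0,-0.1,0],[-1,0,0,-0.1,0],[-1,0,0,0,0],[-1,0,0,0,0]],
  ],
)

```text
clock: 22.45
position: [0.5652, 0.1364, 0.0979]
ee_rot: [-0.0, 0.983, -0.185, 0.001]
contact_force: [-1.8, 0.8, 14.0]
width: 0.027
```

>>> carry_out(
  rows=[
    [[-1,0,0,-0.09,0],[-1,0,0,0,0],[-1,0,0,0,-0.1],[-1,0,0,0,-0.12],[-1,0,0,0,-0.12],[-1,0,0,0,-0.12]],
  ],
)

```text
clock: 23.05
position: [0.5661, 0.1362, 0.0978]
ee_rot: [-0.001, 0.914, -0.407, 0.002]
contact_force: [-1.9, -0.6, 17.1]
width: 0.0269
```

>>> carry_out(
  rows=[
    [[-1,0,0,0,-0.12],[-1,0,0,0,-0.12],[-1,0,0,0,-0.12],[-1,0,0,0,-0.12],[-1,0,0,0,-0.12],[-1,0,0,0,-0.12]],
  ],
)

```text
clock: 23.65
position: [0.5664, 0.1356, 0.0978]
ee_rot: [-0.001, 0.712, -0.702, 0.002]
contact_force: [-2.2, -1.6, 16.7]
width: 0.0272
```

z holds at 0.0978 through 1.2 rad under 17 N, which suggests it's flush. I'll release, rise, and check with a clear view.

>>> carry_out(
  rows=[
    [[-1,0,0,0.15,0],[-1,0,0,0.15,0],[0,0,0,0,0],[0.3,0,0,0,0],[0.3,0,0,0,0],[0.3,0,0,0,0],[0.3,0,0,0.5,0],[0.3,0,0,2,0],[0.3,0,0,4,0],[0.3,0,0,4,0]],
  ],
)

```text
clock: 24.65
position: [0.5641, 0.1362, 0.2035]
ee_rot: [0.001, 0.713, -0.701, -0.001]
contact_force: [1.0, -0.3, 0.6]
width: 0.0559
```

>>> carry_out(
  rows=[
    [[0.3,-3,3,1,0],[0.3,-3,3,1,0],[0.3,-3,3,0,0],[0.3,-3,3,0,0],[0.3,-3,3,0,0],[0.3,-2,2,0,0],[0.3,0,0,0,0],[0.3,0,0,0,0]],
  ],
)

```text
clock: 25.45
position: [0.3946, 0.3064, 0.2232]
ee_rot: [-0.0, 0.714, -0.7, 0.0]
contact_force: [-0.0, 0.1, 0.3]
width: 0.0554
```

```bash
python3 - <<'E'
from h import *
a=cams.get_image("scene");save(a,"pics/s11.png",(295,115,355,165),10)
b=cams.get_image("top");save(b,"pics/t11.png",(120,155,170,205),10);save(b,"pics/t11f.png")
s=telemetry.get_state();print(s["clock"],s["position"],s["contact_force"],s["width"])
im=a["image"].astype(int)
m=(im[:,:,2]>im[:,:,0]+15);m[:115]=0;m[165:]=0;m[:,:295]=0;m[:,355:]=0
m=cv2.morphologyEx(m.astype(np.uint8),cv2.MORPH_OPEN,np.ones((3,3),np.uint8));ys,xs=np.nonzero(m);print(xs.min(),xs.max(),ys.min(),ys.max())
# silhouette prediction, for foot heights
C=np.array([.565,.1362,0])
th=np.linspace(0,2*np.pi,72)
for dz in(0,.0015,.003,.005):
    pts=[]
    for z,r in((0,.011),(.005,.011),(.005,.008),(.014,.008),(.014,.015),(.036,.015)):
        pts+=[proj(a,C+[r*np.cos(t),r*np.sin(t),.09+dz+z]) for t in th]
    pts=np.array(pts);print(dz,pts.min(0).round(1),pts.max(0).round(1))
E
```

```text
25.55 [0.39554955 0.30573887 0.22297664] [-0.64562282 -0.59271959  1.26120849] 0.055691277446519166
319 331 132 144
0 [317.6 130.4] [333.5 151.6]
0.0015 [317.6 129.8] [333.7 151. ]
0.003 [317.7 129.1] [333.8 150.5]
0.005 [317.9 128.3] [333.9 149.7]
```

View pics/s11.png

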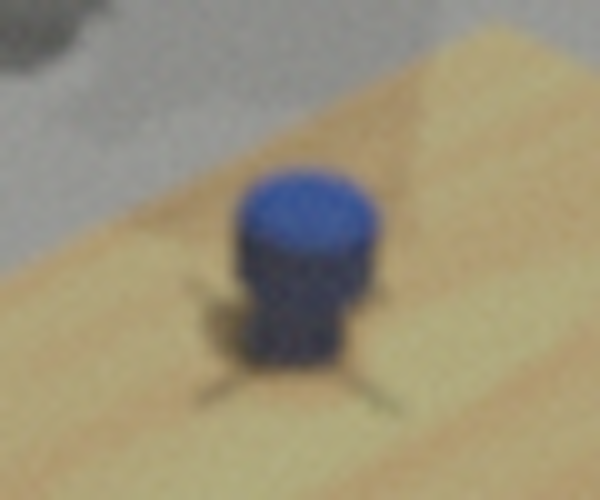

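View pics/t11f.png

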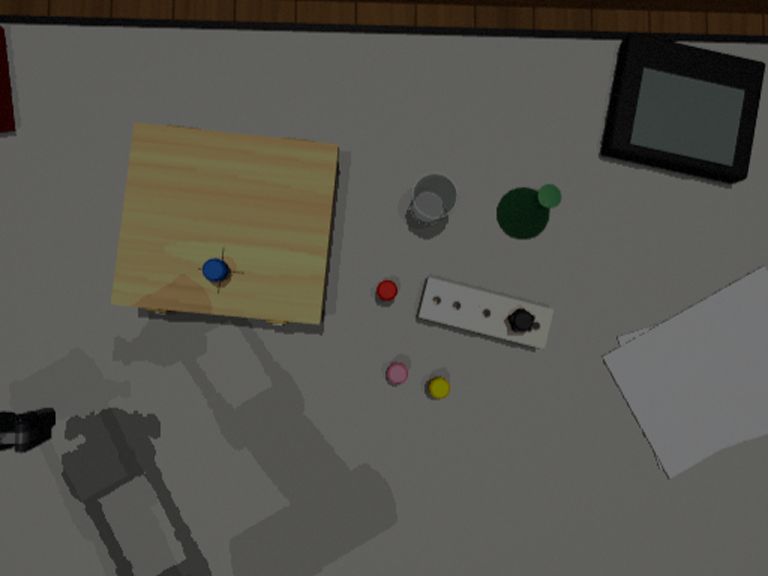

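```bash
python3 - <<'E'
from h import *
A=np.mean([cams.get_image("scene")["image"].astype(float) for _ in range(10)],0)
a=cams.get_image("scene");np.save("avg11.npy",A)
h=cv2.imread("pics/scene_p.png")[:,:,::-1].astype(float);h=cv2.resize(h,(40,30),interpolation=cv2.INTER_AREA)
print("hole before");print(h.sum(2)[10:21,13:25].round().astype(int))
x=A[:,:,0]-A[:,:,2]  # red-blue: wood high, knob low
print("cols 321..328, rows 126..156");print(x[126:156,319:332].round().astype(int))
s=telemetry.get_state();print(s["clock"])
E
```

```text
hole before
[[412 433 442 453 456 456 448 451 445 442 440 424]
 [401 411 422 435 452 449 449 449 445 430 415 407]
 [434 417 416 421 432 438 437 435 428 414 407 404]
 [448 434 430 427 407 401 394 401 410 414 415 432]
 [447 443 439 429 386 346 333 349 397 428 445 448]
 [440 438 434 419 391 346 324 346 398 440 450 456]
 [429 414 413 420 421 398 389 408 427 435 429 438]
 [396 391 407 435 445 446 446 448 449 435 417 419]
 [387 417 434 454 459 462 459 465 466 451 441 428]
 [417 446 457 464 459 462 459 469 465 462 462 456]
 [438 452 462 461 466 466 466 462 464 464 466 469]]
cols 321..328, rows 126..156
[[  3   3   3   3   7  12  20  31  40  51  57  60  59]
 [  3   3   6  13  19  30  40  49  54  58  59  58  59]
 [  4   7  16  30  39  49  55  58  59  59  59  59  59]
 [ 14  23  36  49  56  58  60  60  59  60  60  60  60]
 [ 35  46  53  56  55  54  54  54  55  58  58  60  61]
 [ 53  55  49  37  29  26  24  24  29  38  47  55  60]
 [ 53  39  15  -9 -22 -30 -33 -32 -22  -5  12  33  52]
 [ 34  -2 -37 -61 -71 -76 -76 -78 -71 -58 -41  -9  27]
 [  3 -44 -78 -85 -86 -85 -87 -86 -87 -85 -78 -56 -15]
 [
[... 458 characters left out ...]
4 -17 -19 -18 -18 -20 -21 -16   6]
 [ 30   4 -11 -14 -15 -17 -18 -20 -19 -19 -15  -2  21]
 [ 32   8  -8 -11 -14 -16 -16 -17 -18 -12   3  22  40]
 [ 25   5  -7  -8  -9 -11 -13 -13 -13  -2  24  45  55]
 [ 18  -1  -8  -8  -8 -10  -9 -10 -10   3  32  56  61]
 [ 13  -5  -9  -9  -9  -9  -8 -10 -10   3  37  59  60]
 [ 16  -3  -9  -9 -11 -10 -11 -11  -9   6  39  58  60]
 [ 24   9  -2  -4  -7  -7  -5  -6  -2  19  46  58  60]
 [ 38  29  23  20  19  17  18  21  25  38  51  58  58]
 [ 49  49  50  50  48  49  48  51  51  53  55  56  55]
 [ 58  59  60  61  61  61  62  61  62  61  58  54  51]
 [ 57  60  60  62  61  62  63  63  63  61  60  54  48]
 [ 54  55  57  57  58  60  61  59  58  58  56  53  49]]
26.1
```

```bash
python3 - <<'E'
from h import *
a=cams.get_image("scene")
h=cv2.imread("pics/scene_k.png")[:,:,::-1].astype(float);h=cv2.resize(h,(40,45),interpolation=cv2.INTER_AREA)
x=h[:,:,0]-h[:,:,2]
print("rows 214..240 cols 184..200");print(x[9:35,9:26].round().astype(int))
print(h.sum(2)[15:35,9:26].round().astype(int))
# red, pink, yellow, knob prediction tool
def ext(C,base,hr=.015,fr=.011):
    th=np.linspace(0,2*np.pi,72);pts=[]
    for z,r in((0,fr),(.005,fr),(.014,hr),(.036,hr)): pts+=[proj(a,[C[0]+r*np.cos(t),C[1]+r*np.sin(t),base+z]) for t in th]
    pts=np.array(pts);return pts.min(0).round(2),pts.max(0).round(2)
print("rack",ext((.5223,-.1902),.04),ext((.5223,-.1902),.04,.0137,.0095))
print("lid",ext((.565,.1362),.09),ext((.565,.1362),.09,.0137,.0095))
E
```

```text
rows 214..240 cols 184..200
[[  0   1   0  -1  -1   2   2   1   1   1   2   0  -1   0   0   0   3]
 [  2   2   1   0   1   2   2   2   2   4   4   1   2   2   0   1   2]
 [  1   1   1   3   2   1   1   1   1   1   0   1   2   1   1   1   0]
 [  2   4   3   2   0  -1  -4  -7 -11 -11  -6  -5  -2   1   1   1   1]
 [  1   3   0  -4 -11 -17 -24 -30 -36 -37 -34 -29 -17  -6  -2  -1   2]
 [  1   0  -7 -20 -38 -50 -59 -65 -71 -71 -67 -61 -47 -26 -13  -4   3]
 [  0 -11 -28 -49 -68 -84 -86 -89 -93 -89 -88 -86 -79 -61 -35 -10   4]
 [ -6 -27 -58 -78 -88 -92 -92 -90 -88 -92 -94 -92 -92 -84 -61 -26   2]
 [-15 -48 -80 -95 -90 -88 -87 -90 -93 -89 -93 -93 -89 -89 -79 -46  -7]
 [-27 -64 -88 -94 -88 -93 -89 -88 -91 -90 -89 -90 -88 -89 -83 -58 -15]
 [-34 -75 -89 -90 -90 -90 -92 -89 -88 -92 -90 -87 -90 -91 -82 -61 -18]
 [-37 -73 -86 -89 -91 -92 -91 -91 -94 -94 -90 -86 -86 -84 -79 -60 -24]
 [-34 -66 -82 -87 -90 -90 -91 -88 -89 -91 -87 -87 -84 -79 -73 -51 -23]
 [-22 -59 -75 -78 -84 -85 -87 -87 -87 -88 -83 -82 -81 -72 -63 -43 -17]
 [ -8 -45 -66 -73 -79 -81 -78 -81 -81 -80 -77 -72 -69 -62 -52 -35 -14]
 [  0 -
[... 1708 characters left out ...]
241 186 188 189 184 181 182 192 193 186 197 193 182 223 328]
 [466 386 276 216 191 183 189 195 199 181 188 181 192 177 180 212 321]
 [462 383 301 251 193 177 184 182 185 186 187 179 189 178 172 202 298]
 [446 374 320 261 206 183 184 183 191 184 167 177 185 172 183 213 297]
 [444 373 308 258 225 182 171 178 186 176 167 176 172 171 195 256 332]
 [463 403 325 276 233 194 183 180 184 182 176 182 187 212 250 317 387]
 [485 439 383 335 286 227 202 180 184 186 169 202 245 280 319 374 417]]
rack (array([183.35, 215.82]), array([201.58, 239.99])) (array([184.09, 216.34]), array([200.85, 239.36]))
lid (array([317.55, 130.36]), array([333.54, 151.63])) (array([318.17, 130.7 ]), array([332.9 , 151.21]))
```

```bash
python3 - <<'E'
import cv2,numpy as np
h=cv2.imread("pics/scene0.png")[:,:,::-1].astype(float)
h=cv2.resize(h,(512,384),interpolation=cv2.INTER_AREA)
print(h.sum(2)[214:248,189:197].round().astype(int).tolist())
A=np.load("avg11.npy");print(A.sum(2)[126:156,321:329].round().astype(int).tolist())
E
```

```text
[[446, 449, 446, 443, 446, 446, 451, 444], [443, 449, 449, 449, 445, 449, 452, 445], [444, 449, 450, 445, 445, 443, 441, 444], [443, 436, 428, 423, 429, 431, 432, 438], [413, 403, 385, 376, 383, 383, 385, 406], [351, 340, 329, 313, 324, 325, 327, 353], [300, 291, 291, 290, 285, 285, 292, 294], [286, 286, 283, 287, 286, 281, 289, 284], [286, 292, 282, 291, 289, 283, 275, 293], [285, 287, 291, 296, 288, 286, 284, 288], [283, 290, 289, 283, 294, 286, 281, 284], [281, 288, 288, 283, 289, 285, 287, 280], [289, 285, 278, 284, 282, 282, 285, 278], [277, 279, 287, 292, 280, 273, 272, 266], [268, 275, 277, 286, 266, 258, 262, 246], [261, 269, 267, 268, 249, 253, 247, 232], [223, 226, 230, 233, 235, 227, 216, 191], [200, 206, 207, 202, 206, 188, 200, 186], [191, 187, 188, 192, 202, 199, 199, 177], [182, 186, 194, 189, 185, 190, 188, 188], [173, 185, 187, 178, 190, 201, 188, 181], [175, 183, 190, 184, 186, 192, 187, 182], [191, 179, 184, 192, 184, 183, 180, 179], [186, 181, 185, 184, 172, 166, 172, 185], [200, 174, 177, 177, 175, 181, 182, 197], [231, 198, 192, 181, 175, 184, 187, 239], [304, 2
[... 889 characters left out ...]
0, 252, 255, 263, 260, 259], [189, 198, 204, 215, 220, 223, 226, 225], [186, 192, 191, 195, 200, 203, 203, 202], [187, 195, 187, 196, 197, 201, 200, 203], [186, 189, 196, 203, 205, 203, 201, 206], [188, 191, 198, 196, 205, 203, 204, 204], [196, 194, 194, 196, 202, 201, 200, 207], [191, 189, 193, 193, 196, 193, 200, 216], [188, 183, 188, 192, 193, 191, 187, 210], [187, 190, 190, 194, 189, 192, 184, 205], [184, 184, 185, 191, 187, 186, 186, 211], [190, 192, 194, 191, 194, 199, 211, 248], [238, 243, 236, 239, 245, 251, 270, 299], [329, 331, 334, 334, 340, 345, 360, 364], [403, 410, 409, 411, 414, 415, 418, 412], [435, 435, 436, 438, 437, 438, 441, 438], [447, 448, 448, 445, 442, 447, 450, 449]]
```

Image check: relative to the hole, the head and foot edges match a flush knob within about 1 mm. The rack, beaker, flask and black knob haven't moved in the top view. For an independent check I'll gently probe the lid, then the head top, with shut fingers; the difference should be 36 mm.

>>> carry_out(
  rows=[
    [[-1,3,-3,0,0],[-1,3,-3,0,0],[-1,3,-3,0,0],[-1,3,-3,0,0],[-1,3,-3,0,0],[-1,2,-2,0,0],[-1,0,0,-3,0],[-1,0,0,-3,0],[-1,0,0,-1.8,0],[-1,0,0,0,0],[-1,0,0,0,0],[-1,0,0,0,0]],
  ],
  force=40,
)

```text
clock: 27.35
position: [0.5659, 0.1365, 0.1463]
ee_rot: [-0.001, 0.713, -0.701, 0.001]
contact_force: [0.7, -0.2, 0.7]
width: 0.0001
```

```bash
python3 - <<'E'
from h import *
s=telemetry.get_state();print(s["clock"],s["position"],s["contact_force"],s["width"])
E
```

```text
27.35 [0.5658619  0.13646644 0.14626087] [ 0.70441725 -0.16933219  0.72985312] 9.359760167838179e-05
```

Shut over the head, 20 mm above. I'll go down in small steps.

>>> carry_out(
  rows=[
    [[-1,0,0,-1,0],[-1,0,0,-0.5,0],[-1,0,0,-0.2,0],[-1,0,0,0,0],[-1,0,0,0,0]],
  ],
)

```text
clock: 27.85
position: [0.5649, 0.1362, 0.1278]
ee_rot: [-0.0, 0.713, -0.701, 0.0]
contact_force: [-0.3, -0.1, -0.8]
width: -0.0002
```

>>> carry_out(
  rows=[
    [[-1,0,0,-0.1,0],[-1,0,0,0,0],[-1,0,0,0,0]],
  ],
)

```text
clock: 28.15
position: [0.565, 0.1362, 0.127]
ee_rot: [-0.0, 0.713, -0.701, 0.0]
contact_force: [1.2, -1.0, 0.2]
width: -0.0001
```

>>> carry_out(
  rows=[
    [[-1,0,0,-0.1,0],[-1,0,0,0,0],[-1,0,0,0,0]],
  ],
)

```text
clock: 28.45
position: [0.5657, 0.1362, 0.1266]
ee_rot: [-0.001, 0.713, -0.701, 0.001]
contact_force: [1.4, 0.4, 5.8]
width: 0.0001
```

>>> carry_out(
  rows=[
    [[-1,0,0,-0.05,0],[-1,0,0,0,0],[-1,0,0,0,0]],
  ],
)

```text
clock: 28.75
position: [0.5661, 0.1362, 0.1265]
ee_rot: [-0.001, 0.713, -0.701, 0.001]
contact_force: [1.1, -0.1, 7.8]
width: -0.0
```

>>> carry_out(
  rows=[
    [[-1,0,0,-0.05,0],[-1,0,0,0,0],[-1,0,0,0,0]],
  ],
)

```text
clock: 29.05
position: [0.5664, 0.1363, 0.1264]
ee_rot: [-0.002, 0.713, -0.701, 0.001]
contact_force: [0.6, 0.0, 8.1]
width: 0.0001
```

Head top touched at z ≈ 0.1266 (flush would be 0.126). I'll touch the lid itself for reference.

>>> carry_out(
  rows=[
    [[-1,0,0,0.6,0],[-1,0,0,1,0],[-1,3,0,0,0],[-1,3,0,0,0],[-1,0,0,-2,0],[-1,0,0,-2,0],[-1,0,0,-0.8,0],[-1,0,0,-0.2,0],[-1,0,0,0,0],[-1,0,0,0,0]],
  ],
)

```text
clock: 30.05
position: [0.6251, 0.1363, 0.0915]
ee_rot: [-0.0, 0.713, -0.701, 0.0]
contact_force: [0.0, 0.9, -0.6]
width: 0.0
```

>>> carry_out(
  rows=[
    [[-1,0,0,-0.1,0],[-1,0,0,0,0],[-1,0,0,0,0]],
  ],
)

```text
clock: 30.35
position: [0.6249, 0.1362, 0.0901]
ee_rot: [-0.0, 0.713, -0.701, 0.0]
contact_force: [0.5, 0.1, 1.4]
width: 0.0001
```

>>> carry_out(
  rows=[
    [[-1,0,0,-0.1,0],[-1,0,0,0,0],[-1,0,0,0,0]],
  ],
)

```text
clock: 30.65
position: [0.6249, 0.1362, 0.0901]
ee_rot: [-0.0, 0.713, -0.701, 0.0]
contact_force: [-2.3, 0.2, 5.9]
width: -0.0002
```

The lid reads 0.0901, so the head stands about 36.4 mm above it. The foot is within about 0.5 mm of the lid. I'll retreat and check once more.

>>> carry_out(
  rows=[
    [[-1,0,0,1,0],[-1,0,0,4,0],[-1,0,0,4,0],[-1,0,0,3,0],[-1,-3,3,0,0],[-1,-3,3,0,0],[-1,-3,3,0,0],[-1,-3,3,0,0],[-1,0,0,0,0],[-1,0,0,0,0]],
  ],
)

```text
clock: 31.65
position: [0.5046, 0.2568, 0.2096]
ee_rot: [-0.0, 0.714, -0.7, 0.001]
contact_force: [0.6, -0.1, 0.4]
width: 0.0003
```

```bash
python3 - <<'E'
from h import *
a=cams.get_image("scene");b=cams.get_image("top")
v=np.hstack([cv2.resize(a["image"],(390,292)),cv2.resize(b["image"],(390,292))]);cv2.imwrite("pics/end.png",v[:,:,::-1])
s=telemetry.get_state();print(s["clock"],s["position"],s["contact_force"])
for t in("beaker","flask","rack","clamp_knob"):print(t,[np.round(d["xy"],1) for d in finder.boxes_of(b,t)[:2]])
E
```

```text
31.75 [0.50571421 0.25575495 0.2091825 ] [-5.13667184e-01  4.74518529e-04 -3.65392992e-01]
beaker [array([288.1, 132.9])]
flask [array([351.4, 138.5])]
rack [array([319.5, 209.3])]
clamp_knob [array([347.4, 215.3])]
```

View pics/end.png

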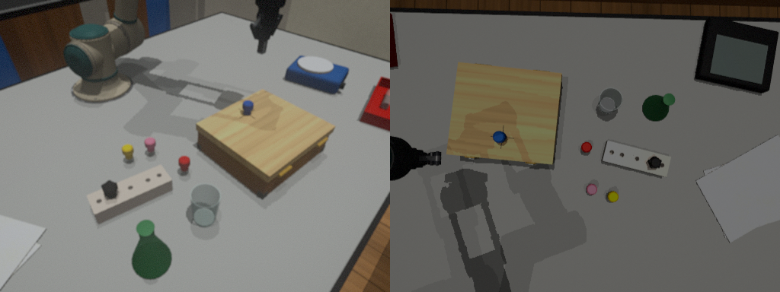

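The knob stands upright on the lid at (248,105) in the left picture. Everything else is in place and the arm is clear.

```bash
python3 -c "
from h import *
print(manip.sign_off())"
```

```text
the job is handed in; nothing more can be done
None
```

The blue knob is screwed into the pilot hole and released, and I handed the job in at about 32 s. I took it from the white rack, stood it in the hole, then pressed at about 15–23 N (wrist reading) while turning it clockwise roughly 4.5 rad. A fresh grip and a further 1.2 rad at about 17 N gave no more descent.

**Last checks:**
- **Height:** touching with the shut fingers put the lid at z ≈ 0.0901 and the head top at z ≈ 0.1266. That is 36.4 mm against 36 mm for flush, so the foot is within about 0.5 mm of the lid.
- **Images:** taking the mean of its top and bottom edges, the knob matches flush to about 1 mm. The lower edge alone, in a first reading, suggested it stood up to 2–3 mm proud. I put that down to the knob looking about 10% smaller than its nominal size, as it also did in the rack, and relied on the touch check.
- **Other things:** the black knob, rack, beaker and flask show no visible movement, and the arm is clear.

**Disagreements:** the two cameras disagreed by about 3 mm on the hole. I settled that by comparing each view with the robot's own position. The gripper also read about 27 mm on the 30 mm head throughout.

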